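# Press a tube offcut down in the sprung ring cradle and hold it for tacking

## Robot

A 6-joint arm with a two-finger parallel gripper is mounted at the origin on the work surface; the furniture and walls round the work are solid. World frame = base frame: x ahead of the robot, y to its left, z up, the work surface at z = 0. Lengths are in m, angles in rad, forces in N, time in s.
With the tool pointing down it reaches from about 0.35 to 0.975 m from the base axis. Payload 4.9 kg.
Tool frame: the origin (TCP) lies midway between the tips of the shut fingers; the grasp point (between the pads) lies manip.tcp_to_grasp behind it (manip.tcp_to_grasp is the distance from the TCP to the grasp point, in m); z points along the fingers, y is the line along which they close (so a half turn about z gives the same grasp; the last joint's range is limited). The gripper opens to 85 mm and grips with 20 to 120 N. Pads are 22 mm wide; open, the fingers measure 114 mm over their backs; the gripper's body (76 mm by 85 mm) begins 54 mm behind the grasp point. The pads swing forward as they close: fully open they stand 13 mm farther back than shut.
Start: joints at [-1.319, 0.053, 1.613, -0, 1.476, -0.119], TCP at [0.226, -0.583, 0.231] pointing down, gripper open.
Joint ranges: [-3.01, 3.01], [-1.01, 2.22], [0.06, 2.58], [-1.02, 4.17], [0.09, 2.62], [-3.14, 3.14]. Speed limits (rad/s): [2.57, 2.57, 3.14, 3.14, 3.14, 3.14].

## Interface

Orientations are given as a unit quaternion [w, x, y, z].
In Python, from plant import manip, grab_frame, calibration, job_done gives the robot as it stands.
- The arm moves only by the tool send_rows, never from a script. Its argument "rows" is a list of rows, each an object of numbers: "x", "y", "z": the shift along the tool's x, y, z normalised to -1 to 1, where 1 is 15 cm; "wx", "wy", "wz": the turn, a rotation vector about the tool's x, y, z normalised to -1 to 1, where 1 is pi/4 rad; "hand": the opening, from -1 (shut) to 1 (fully open). In form: [{"x": .., "y": .., "z": .., "wx": .., "wy": .., "wz": .., "hand": ..}, ...]. A call has exactly 10 rows; each row shifts and turns the commanded pose from where the row before left it, along the tool's axes as they then stand; what a row does not reach is not made up. A row lasts 1/12 s, in which the tool goes at most 41.7 mm and 7.16 degrees, less where a joint would pass 70% of its speed; a pose out of reach is approached as far as the arm can. A call with a number of a shift or a turn outside -1 to 1 is refused whole. A call with a gripper value outside its range is refused whole. The fingers move at their own pace and stop on an object; the grip force is fixed at half the most. Time passes only in rows, so rows that do not move let the fingers close, or fill a call up. It gives the time, the measured TCP pose, the force, the opening and the grip force at its end, in the units of the state.
- manip.state(): the state, without advancing time (a new reading comes with each control period).
- grab_frame(name): name is "side" or "top" or "wrist"; returns the picture (480x640x3 uint8, blue, green, red); there is no depth.
- calibration(name): a dict with "camera_matrix" (3x3 intrinsics, pixels), "R" (3x3) and "t" (3): a world point X has camera coordinates R X + t. Camera axes: x right, y down, z forward; pixel columns grow to the right and rows downward; lengths in m; the calibration is good to about 2 mm. A picture is of the moment at which its call begins: read the wrist's pose just before it. calibration takes no time and is no camera call; for the wrist camera it gives the pose at the moment of the call.
- job_done(): hands the job in; it is judged then, once.
The state is a dict: "time": time; "joint_pos": joint angles; "joint_vel": joint speeds; "joint_efforts": joint torques, N m; "tool_pos": TCP position; "tool_rot": TCP orientation; "contact_force": force on the tool from outside, world axes, zero at the start; "ft_torque": the same for the moment, N m; "gripper_width": opening from 0.0 (shut) to 1.0 (fully open); "grasp_force": force on a finger pad.
Only numpy, scipy, OpenCV 4.12 (cv2) and the standard library are available. Lean on these libraries where they do the work, as an engineer would, in place of code of your own. Each camera call takes 0.05 s, during which the arm holds its last target. There are 200 camera calls.

## Task

Stand the short steel tube upright in the flared ring of the sprung cradle, then push it straight down against the spring until the ring is fully home, and keep it pressed there so that it can be tacked: your program finishes while the gripper is still holding the tube down. Leave the bolt tin, the table pin and the square stop block where they stand.

Things in the scene. Friction and masses are not known exactly. Their poses are not given: they have to be found in the camera images.
- tube: Short plain round steel tube standing upright on the worktop, open at both ends, 43 mm outside diameter, 60 mm tall, about 0.18 kg. Origin at the centre of its lower end, z up along its axis. Its place may be swapped with the tin's.
- cradle: Sprung ring cradle, bolted down: dark square base plate 120 x 120 x 10 mm with four bolt heads and an upright steel guide sleeve, 82 mm wide (foot 90), its top 40 mm over the worktop. The ring stands out of it; the ring's 80 mm collar is 15 mm above the sleeve with the ring up and closes onto it when fully home. Origin under the plate's centre, on the ring's axis; z up.
- seat (a point): Centre of the sprung ring's inner floor, on which the tube comes to rest; moves with the ring: 51 mm above the worktop with the ring up, 36 mm when fully home. The bore is 47 mm wide for 15 mm above this floor, then flares to 61 mm at the mouth, 22 mm above the floor. z up.
- ring (a joint): How far the ring is pressed down: 0 = up, 0.015 m = fully home against its stop. The spring pushes back with 5 N at the start and 12.5 N at the stop and lifts the ring again when let go; the tube's own weight does not press it down.
- tin: Bystander: round open grey metal tin with bolts in it, about 76 mm wide, 82 mm tall. Origin at the centre of its underside.
- locating_pin: Bystander: steel table pin standing on its thick head, 29 mm head, 16 mm shank, 68 mm tall. Origin at the centre of its underside.
- block: Bystander: plain steel stop block, a 50 mm cube with a small hole on top. Origin at the centre of its underside.

How it is judged:
On the way:
1. the tube stands in the ring, on its floor, with the ring not yet pressed down more than 8 mm (horizontal distance between tube and seat below 0.004 m and z of tube in the frame of seat between -0.004 and 0.004 m and angle between tube's own z axis and vertical below 0.12 rad and value of joint ring below 0.008 m).
At the end, for the whole second after the job is handed in: The tube stands in the ring, within 4 mm of its axis and of its floor and within 0.12 rad of upright; the ring is pressed down at least 12.5 of its 15 mm by the tube, which bears on the cradle with more than 6 N; the fingers still press on the tube (more than 3 N) and it is at rest (horizontal distance between tube and seat below 0.004 m and z of tube in the frame of seat between -0.004 and 0.004 m and angle between tube's own z axis and vertical below 0.12 rad and value of joint ring above 0.0125 m and contact force between tube and cradle above 6 N and contact force between the fingers and tube above 3 N and linear speed of tube below 0.01 m/s); the arm keeps its last pose, push and grip.
It fails at once if the bolt tin is pushed more than 30 mm from its place (distance of tin from where it was at the start of the episode above 0.03 m).
It fails at once if the table pin is pushed more than 30 mm from its place (distance of locating_pin from where it was at the start of the episode above 0.03 m).
It fails at once if the stop block is pushed more than 30 mm from its place (distance of block from where it was at the start of the episode above 0.03 m).
It also fails if it takes over 38 s, if anything falls off the work surface, if the arm or the gripper's body presses on something with over 40 N, if the wrist force passes 120 N, or if a joint passes its speed limit or range.

## Working session

There is one attempt and no reset: what is moved stays moved. The work goes in short steps, Python scripts to look and compute and a tool call to move; the robot and the scene stay as the last step left them, time stands still between calls to the robot, and variables do not carry over. Pictures are saved under pics/ and viewed, at most 10 in all, crops included, and the job is handed in when it is done.

Besides the shell and the picture viewer there is one more tool, called after ">>>" as name(argument=value, ...) on one line, values as JSON. send_rows: Moves the arm, as the interface text tells. Scaled input: -1 to 1 covers 15 cm each way for a shift and pi/4 rad each way for a turn. Its arguments: {"type":"object","properties":{"rows":{"type":"array","items":{"type":"object","properties":{"x":{"type":"number","minimum":-1,"maximum":1},"y":{"type":"number","minimum":-1,"maximum":1},"z":{"type":"number","minimum":-1,"maximum":1},"wx":{"type":"number","minimum":-1,"maximum":1},"wy":{"type":"number","minimum":-1,"maximum":1},"wz":{"type":"number","minimum":-1,"maximum":1},"hand":{"type":"number"}}}}},"required":["rows"]}

```bash
mkdir -p pics
python3 - <<'E'
from plant import manip, grab_frame, calibration
import cv2
s=manip.state();print(s['time'],s['tool_pos'],s['tool_rot'],manip.tcp_to_grasp)
for n in("top","side"):
    c=calibration(n);cv2.imwrite(f"pics/{n}1.png",grab_frame(n));print(n,c)
E
```

```text
0.0 [ 0.22630496 -0.58192289  0.23009986] [-1.00250114e-03  9.82864134e-01  1.84328737e-01 -7.91499763e-05] 0.0187
top {'camera_matrix': array([[476.071541  ,   0.        , 316.48193048],
       [  0.        , 476.071541  , 231.60890903],
       [  0.        ,   0.        ,   1.        ]]), 'R': array([[ 0.0178499 , -0.99983692,  0.00273998],
       [-0.99757403, -0.01799379, -0.06724792],
       [ 0.06728626, -0.00153296, -0.99773253]]), 't': array([-0.01843973,  0.56767567,  0.88701071])}
side {'camera_matrix': array([[502.40157505,   0.        , 310.87028947],
       [  0.        , 502.40157505, 235.16938162],
       [  0.        ,   0.        ,   1.        ]]), 'R': array([[ 0.99984741, -0.01139226,  0.01324257],
       [ 0.00366046, -0.60461477, -0.79650962],
       [ 0.0170807 ,  0.79643656, -0.60448082]]), 't': array([-0.58546786,  0.04615358,  0.8921098 ])}
```

View pics/top1.png

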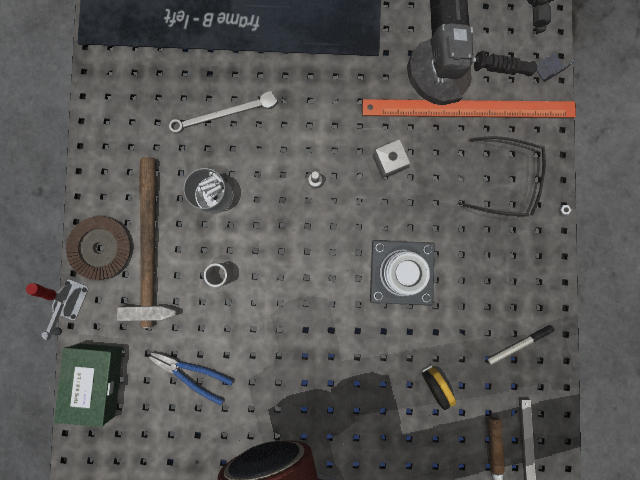

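View pics/side1.png

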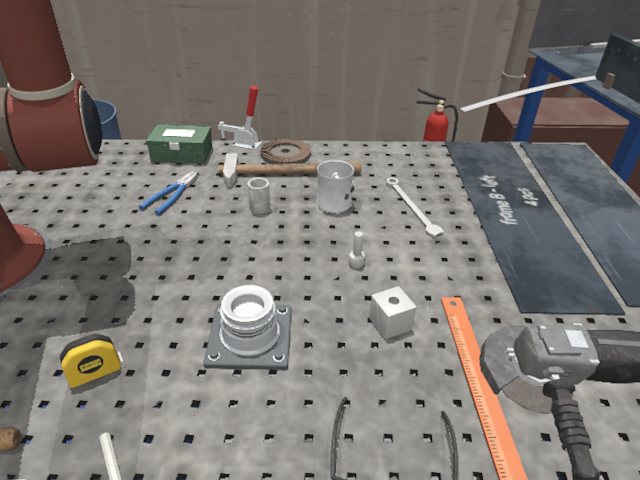

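The top view shows the tube near (215,273), the cradle near (403,271), the tin at (210,188), the pin at (315,179) and the block at (392,158). In the side view the tube is at (259,196) and the cradle at (248,325). I'll zoom in on these next.

Run:
```python
import cv2,numpy as np
t=cv2.imread('pics/top1.png');s=cv2.imread('pics/side1.png')
def c(i,u,v):
    p=cv2.resize(i[v:v+75,u:u+100],(400,300),interpolation=cv2.INTER_CUBIC)
    for k in range(0,100,10): cv2.putText(p,str(u+k),(k*4,8),0,.3,(0,255,255)); cv2.line(p,(k*4,0),(k*4,300),(0,255,255) if k%50==0 else (0,120,120),1)
    for k in range(0,75,10): cv2.putText(p,str(v+k),(0,k*4+8),0,.3,(0,255,0)); cv2.line(p,(0,k*4),(400,k*4),(0,120,0),1)
    return p
cv2.imwrite('pics/z.png',np.vstack([np.hstack([c(t,170,235),c(t,355,235)]),np.hstack([c(s,210,160),c(s,200,290)])]))
```

```text
(no output)
```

View pics/z.png

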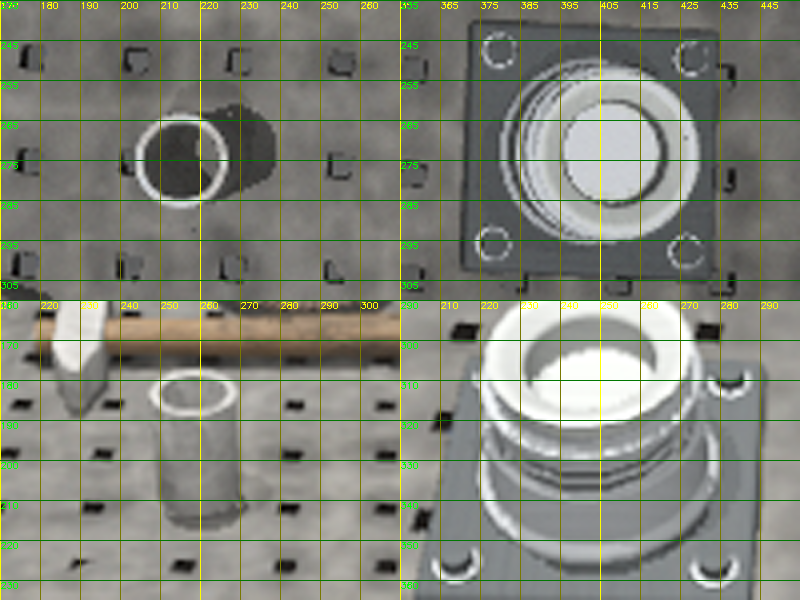

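The zoomed picture gives these pixel positions:
- **Tube rim:** centred at top (215.2,274.8) and side (258.2,183).
- **Ring mouth:** centred near top (407,272.8) and side (247,305).
- **Plate bolts:** centred at top (402.8,272.7).

```bash
cat > h.py <<'E'
import numpy as np
from plant import manip, grab_frame, calibration
from scipy.spatial.transform import Rotation as Ro
def ray(n,u,v):
    c=calibration(n);R=c['R'];d=R.T@np.linalg.solve(c['camera_matrix'],[u,v,1]);return -R.T@c['t'],d
def atz(n,u,v,z):
    o,d=ray(n,u,v);return (o+d*(z-o[2])/d[2]).round(4)
def rot():
    q=manip.state()['tool_rot'];return Ro.from_quat([*q[1:],q[0]])
def go(target,h=None):
    s=manip.state();R=rot().as_matrix()
    print('t',s['time'],'pos',s['tool_pos'].round(4),'tilt',R[:,2].round(4),'F',np.round(s['contact_force'],1),'w',s['gripper_width'],'g',s['grasp_force'])
    print('units',(R.T@(np.array(target)-s['tool_pos'])/.15).round(3))
    z=np.array([0,0,-1.]);e=R.T@np.cross(R[:,2],z);print('turn units to vertical',(e/(np.pi/4)).round(4))
E
python3 - <<'E'
from h import *
print('tube',atz('top',215.2,274.8,.06),atz('side',258.2,183,.06))
print('tube base side', atz('side',260.5,211,0.0))
print('cradle',atz('top',407,272.8,.073),atz('top',402.75,272.7,.014),atz('top',408,273,.051),atz('side',247,305,.073))
print('tin',atz('top',208,188,.082),'blk',atz('top',392,155,.05),'pin',atz('top',315,177,.068))
t=atz('top',215.2,274.8,.06);go([t[0],t[1],.15])
E
```

```text
tube [0.4837 0.1732 0.06  ] [0.4817 0.1722 0.06  ]
tube base side [0.4842 0.1611 0.    ]
cradle [ 0.4937 -0.1706  0.073 ] [ 0.4928 -0.1739  0.014 ] [ 0.493  -0.1767  0.051 ] [ 0.4919 -0.1807  0.073 ]
tin [0.638  0.1864 0.082 ] blk [ 0.7111 -0.146   0.05  ] pin [ 0.6639 -0.0037  0.068 ]
t 0.1 pos [ 0.2263 -0.582   0.2302] tilt [-5.0e-04  1.8e-03 -1.0e+00] F [ 0.4 -0.8  0.3] w 0.9966620465021049 g 0.0
units [ 3.424 -4.07   0.543]
turn units to vertical [-0.0024 -0.0003  0.    ]
```

>>> send_rows(rows=[{"x": 0.171, "y": -0.204, "hand": 1}, {"x": 0.171, "y": -0.204, "hand": 1}, {"x": 0.171, "y": -0.204, "hand": 1}, {"x": 0.171, "y": -0.204, "hand": 1}, {"x": 0.171, "y": -0.204, "hand": 1}, {"x": 0.171, "y": -0.204, "hand": 1}, {"x": 0.171, "y": -0.204, "hand": 1}, {"x": 0.171, "y": -0.204, "hand": 1}, {"x": 0.171, "y": -0.204, "hand": 1}, {"x": 0.171, "y": -0.204, "hand": 1}])

```text
invalid input at $.rows[0]: expected keys x, y, z, wx, wy, wz, hand
```

>>> send_rows(rows=[{"x": 0.171, "y": -0.204, "hand": 1}, {"x": 0.171, "y": -0.204, "hand": 1}, {"x": 0.171, "y": -0.204, "hand": 1}, {"x": 0.171, "y": -0.204, "hand": 1}, {"x": 0.171, "y": -0.204, "hand": 1}, {"x": 0.171, "y": -0.204, "hand": 1}, {"x": 0.171, "y": -0.204, "hand": 1}, {"x": 0.171, "y": -0.204, "hand": 1}, {"x": 0.171, "y": -0.204, "hand": 1}, {"x": 0.171, "y": -0.204, "hand": 1}])

```text
invalid input at $.rows[0]: expected keys x, y, z, wx, wy, wz, hand
```

Run:
```python
from h import *
import cv2
c=calibration('wrist');im=grab_frame('wrist');cv2.imwrite('pics/w1.png',im)
go([.483,.173,.15])
print(c)
for z in(.06,0):
    p=c['camera_matrix']@(c['R']@np.array([.483,.173,z])+c['t']);print((p/p[2]).round(1))
```

```text
t 0.15 pos [ 0.2263 -0.582   0.2303] tilt [-4.0e-04  1.6e-03 -1.0e+00] F [-0.7 -0.2 -0.2] w 1.0015721925020913 g 0.0
units [ 3.419 -4.071  0.543]
turn units to vertical [-0.002  -0.0002  0.    ]
{'camera_matrix': array([[374.14987398,   0.        , 323.75234316],
       [  0.        , 374.14987398, 236.008889  ],
       [  0.        ,   0.        ,   1.        ]]), 'R': array([[ 0.36135057, -0.93242902, -0.00137481],
       [-0.88094956, -0.34188279,  0.32717583],
       [-0.30553827, -0.11701403, -0.94496248]]), 't': array([-0.62405709, -0.04135865,  0.38112106])}
[-1.1358e+03 -9.7380e+02  1.0000e+00]
[-747.7 -686.6    1. ]
```

View pics/w1.png

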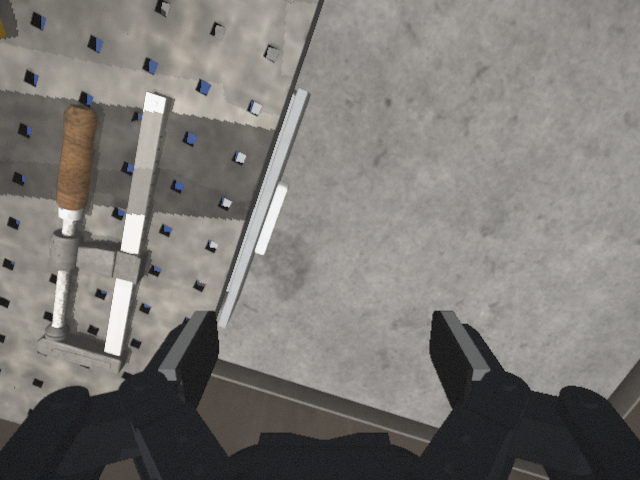

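The move was refused because every row needs all seven keys. The wrist picture still shows only the start area, with the fingers at the bottom. I'll resend with full rows.

>>> send_rows(rows=[{"x": 0.171, "y": -0.204, "z": 0, "wx": 0, "wy": 0, "wz": 0, "hand": 1}, {"x": 0.171, "y": -0.204, "z": 0, "wx": 0, "wy": 0, "wz": 0, "hand": 1}, {"x": 0.171, "y": -0.204, "z": 0, "wx": 0, "wy": 0, "wz": 0, "hand": 1}, {"x": 0.171, "y": -0.204, "z": 0, "wx": 0, "wy": 0, "wz": 0, "hand": 1}, {"x": 0.171, "y": -0.204, "z": 0, "wx": 0, "wy": 0, "wz": 0, "hand": 1}, {"x": 0.171, "y": -0.204, "z": 0, "wx": 0, "wy": 0, "wz": 0, "hand": 1}, {"x": 0.171, "y": -0.204, "z": 0, "wx": 0, "wy": 0, "wz": 0, "hand": 1}, {"x": 0.171, "y": -0.204, "z": 0, "wx": 0, "wy": 0, "wz": 0, "hand": 1}, {"x": 0.171, "y": -0.204, "z": 0, "wx": 0, "wy": 0, "wz": 0, "hand": 1}, {"x": 0.171, "y": -0.204, "z": 0, "wx": 0, "wy": 0, "wz": 0, "hand": 1}])

```text
time: 0.98
tool_pos: [0.3546, -0.2025, 0.2311]
tool_rot: [0.0, 0.983, 0.184, 0.0]
contact_force: [0.6, 0.3, 0.0]
gripper_width: 1.002
grasp_force: 0.0
```

Run:
```python
from h import *
import cv2,pickle
grab_frame('wrist')
c=calibration('wrist');im=grab_frame('wrist');cv2.imwrite('pics/w2.png',im);pickle.dump(c,open('w2.pkl','wb'))
go([.483,.173,.16])
for z in(.073,.051,0):
    p=c['camera_matrix']@(c['R']@np.array([.493,-.174,z])+c['t']);print((p/p[2]).round(1))
```

```text
t 1.0833 pos [ 0.3558 -0.2     0.2311] tilt [ 0.001   0.0012 -1.    ] F [-0.6 -0.5 -0.5] w 0.9979959848877852 g 0.0
units [ 1.706 -1.997  0.478]
turn units to vertical [-0.001  -0.0018  0.    ]
[365.   33.1   1. ]
[362.1  38.5   1. ]
[356.8  48.4   1. ]
```

View pics/w2.png

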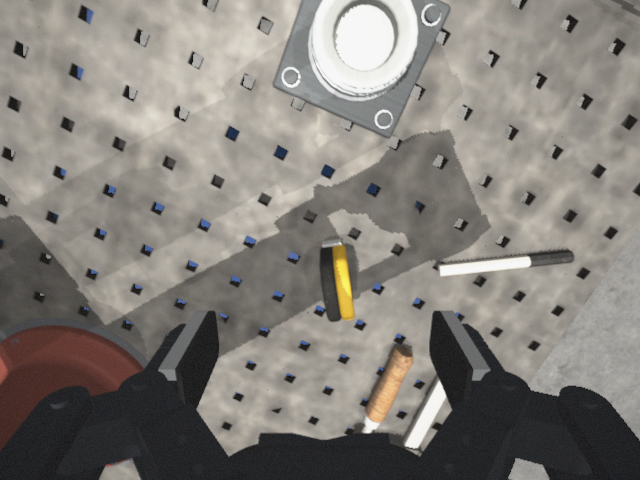

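The wrist view shows the ring floor at about (365,37), against a predicted (362,38.5), so the cradle estimate holds within about 3 mm. I'll go on to the tube.

>>> send_rows(rows=[{"x": 0.171, "y": -0.2, "z": 0.048, "wx": 0, "wy": 0, "wz": 0, "hand": 1}, {"x": 0.171, "y": -0.2, "z": 0.048, "wx": 0, "wy": 0, "wz": 0, "hand": 1}, {"x": 0.171, "y": -0.2, "z": 0.048, "wx": 0, "wy": 0, "wz": 0, "hand": 1}, {"x": 0.171, "y": -0.2, "z": 0.048, "wx": 0, "wy": 0, "wz": 0, "hand": 1}, {"x": 0.171, "y": -0.2, "z": 0.048, "wx": 0, "wy": 0, "wz": 0, "hand": 1}, {"x": 0.171, "y": -0.2, "z": 0.048, "wx": 0, "wy": 0, "wz": 0, "hand": 1}, {"x": 0.171, "y": -0.2, "z": 0.048, "wx": 0, "wy": 0, "wz": 0, "hand": 1}, {"x": 0.171, "y": -0.2, "z": 0.048, "wx": 0, "wy": 0, "wz": 0, "hand": 1}, {"x": 0.171, "y": -0.2, "z": 0.048, "wx": 0, "wy": 0, "wz": 0, "hand": 1}, {"x": 0.171, "y": -0.2, "z": 0.048, "wx": 0, "wy": 0, "wz": 0, "hand": 1}])

```text
time: 1.92
tool_pos: [0.4856, 0.1696, 0.1587]
tool_rot: [0.0, 0.983, 0.184, 0.0]
contact_force: [0.7, 0.2, 0.6]
gripper_width: 0.999
grasp_force: 0.0
```

Run:
```python
from h import *
import cv2,pickle
grab_frame('wrist')
c=calibration('wrist');im=grab_frame('wrist');cv2.imwrite('pics/w3.png',im);pickle.dump(c,open('w3.pkl','wb'))
go([.483,.173,.027])
for z in(.06,0):
    p=c['camera_matrix']@(c['R']@np.array([.483,.173,z])+c['t']);print((p/p[2]).round(1))
```

```text
t 2.0167 pos [0.4851 0.1715 0.1571] tilt [-3.5e-03  4.0e-04 -1.0e+00] F [ 0.5 -0.3 -0.6] w 1.0025419736320371 g 0.0
units [-0.006 -0.013  0.867]
turn units to vertical [-0.0022  0.0039  0.    ]
[325.  243.4   1. ]
[325.  218.5   1. ]
```

View pics/w3.png

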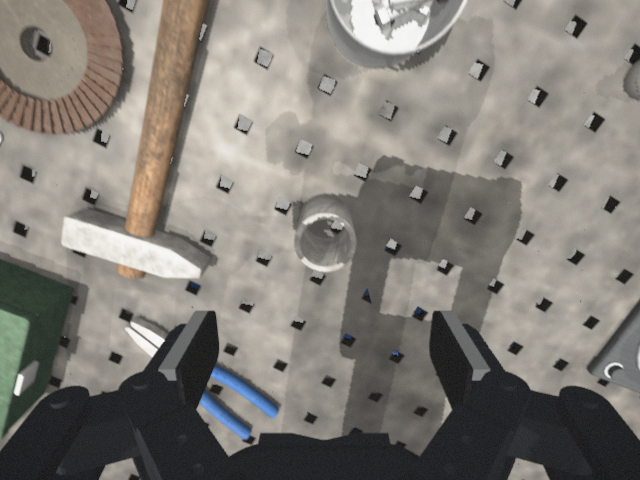

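The tube rim is centred near (325.5,242), matching the prediction of (325,243). I'll descend and close.

>>> send_rows(rows=[{"x": -0.001, "y": -0.002, "z": 0.145, "wx": 0, "wy": 0, "wz": 0, "hand": 1}, {"x": -0.001, "y": -0.002, "z": 0.145, "wx": 0, "wy": 0, "wz": 0, "hand": 1}, {"x": -0.001, "y": -0.002, "z": 0.145, "wx": 0, "wy": 0, "wz": 0, "hand": 1}, {"x": -0.001, "y": -0.002, "z": 0.145, "wx": 0, "wy": 0, "wz": 0, "hand": 1}, {"x": -0.001, "y": -0.002, "z": 0.145, "wx": 0, "wy": 0, "wz": 0, "hand": 1}, {"x": -0.001, "y": -0.003, "z": 0.142, "wx": 0, "wy": 0, "wz": 0, "hand": 1}, {"x": 0, "y": 0, "z": 0, "wx": 0, "wy": 0, "wz": 0, "hand": 1}, {"x": 0, "y": 0, "z": 0, "wx": 0, "wy": 0, "wz": 0, "hand": 1}, {"x": 0, "y": 0, "z": 0, "wx": 0, "wy": 0, "wz": 0, "hand": -1}, {"x": 0, "y": 0, "z": 0, "wx": 0, "wy": 0, "wz": 0, "hand": -1}])

```text
time: 2.85
tool_pos: [0.4851, 0.1696, 0.0312]
tool_rot: [0.0, 0.983, 0.184, 0.002]
contact_force: [-0.7, 0.6, -0.3]
gripper_width: 0.747
grasp_force: 0.0
```

>>> send_rows(rows=[{"x": 0, "y": 0, "z": 0, "wx": 0, "wy": 0, "wz": 0, "hand": -1}, {"x": 0, "y": 0, "z": 0, "wx": 0, "wy": 0, "wz": 0, "hand": -1}, {"x": 0, "y": 0, "z": 0, "wx": 0, "wy": 0, "wz": 0, "hand": -1}, {"x": 0, "y": 0, "z": 0, "wx": 0, "wy": 0, "wz": 0, "hand": -1}, {"x": 0, "y": 0, "z": 0, "wx": 0, "wy": 0, "wz": 0, "hand": -1}, {"x": 0, "y": 0, "z": 0, "wx": 0, "wy": 0, "wz": 0, "hand": -1}, {"x": 0, "y": 0, "z": 0, "wx": 0, "wy": 0, "wz": 0, "hand": -1}, {"x": 0, "y": 0, "z": 0, "wx": 0, "wy": 0, "wz": 0, "hand": -1}, {"x": 0, "y": 0, "z": 0, "wx": 0, "wy": 0, "wz": 0, "hand": -1}, {"x": 0, "y": 0, "z": 0, "wx": 0, "wy": 0, "wz": 0, "hand": -1}])

```text
time: 3.68
tool_pos: [0.4847, 0.1702, 0.0313]
tool_rot: [-0.0, 0.983, 0.184, 0.001]
contact_force: [-1.4, 0.9, 6.0]
gripper_width: 0.477
grasp_force: 60.5
```

Run:
```python
from h import *
go([.415,-.143,.20])
```

```text
t 3.6833 pos [0.4847 0.1702 0.0313] tilt [ 2.5e-03  7.0e-04 -1.0e+00] F [-1.4  0.9  6. ] w 0.47709783231599057 g 60.49115481931949
units [-1.187  1.778 -1.128]
turn units to vertical [ 0.0003 -0.0033  0.    ]
```

>>> send_rows(rows=[{"x": 0, "y": 0, "z": -0.2, "wx": 0, "wy": 0, "wz": 0, "hand": -1}, {"x": 0, "y": 0, "z": -0.2, "wx": 0, "wy": 0, "wz": 0, "hand": -1}, {"x": 0, "y": 0, "z": -0.2, "wx": 0, "wy": 0, "wz": 0, "hand": -1}, {"x": 0, "y": 0, "z": -0.2, "wx": 0, "wy": 0, "wz": 0, "hand": -1}, {"x": -0.125, "y": 0.205, "z": -0.05, "wx": 0, "wy": 0, "wz": 0, "hand": -1}, {"x": -0.125, "y": 0.205, "z": -0.05, "wx": 0, "wy": 0, "wz": 0, "hand": -1}, {"x": -0.125, "y": 0.205, "z": -0.05, "wx": 0, "wy": 0, "wz": 0, "hand": -1}, {"x": -0.125, "y": 0.205, "z": -0.05, "wx": 0, "wy": 0, "wz": 0, "hand": -1}, {"x": -0.125, "y": 0.205, "z": -0.05, "wx": 0, "wy": 0, "wz": 0, "hand": -1}, {"x": -0.125, "y": 0.205, "z": -0.05, "wx": 0, "wy": 0, "wz": 0, "hand": -1}])

```text
time: 4.52
tool_pos: [0.4446, -0.0444, 0.1947]
tool_rot: [0.0, 0.983, 0.185, 0.0]
contact_force: [1.0, -0.1, -2.2]
gripper_width: 0.478
grasp_force: 61.6
```

>>> send_rows(rows=[{"x": -0.113, "y": 0.185, "z": -0.005, "wx": 0, "wy": 0, "wz": 0, "hand": -1}, {"x": -0.113, "y": 0.185, "z": -0.005, "wx": 0, "wy": 0, "wz": 0, "hand": -1}, {"x": -0.113, "y": 0.185, "z": -0.005, "wx": 0, "wy": 0, "wz": 0, "hand": -1}, {"x": -0.113, "y": 0.185, "z": -0.005, "wx": 0, "wy": 0, "wz": 0, "hand": -1}, {"x": -0.113, "y": 0.185, "z": -0.005, "wx": 0, "wy": 0, "wz": 0, "hand": -1}, {"x": 0, "y": 0, "z": 0, "wx": 0, "wy": 0, "wz": 0, "hand": -1}, {"x": 0, "y": 0, "z": 0, "wx": 0, "wy": 0, "wz": 0, "hand": -1}, {"x": 0, "y": 0, "z": 0, "wx": 0, "wy": 0, "wz": 0, "hand": -1}, {"x": 0, "y": 0, "z": 0, "wx": 0, "wy": 0, "wz": 0, "hand": -1}, {"x": 0, "y": 0, "z": 0, "wx": 0, "wy": 0, "wz": 0, "hand": -1}])

```text
time: 5.35
tool_pos: [0.4169, -0.2019, 0.1979]
tool_rot: [-0.0, 0.983, 0.185, -0.0]
contact_force: [0.4, -0.6, -1.8]
gripper_width: 0.475
grasp_force: 61.8
```

Run:
```python
from h import *
import cv2,pickle
c=calibration('wrist');im=grab_frame('wrist');cv2.imwrite('pics/w4.png',im);pickle.dump(c,open('w4.pkl','wb'))
go([.493,-.174,.12])
s=manip.state()
for q in([.493,-.174,.073],[.493,-.174,.051],s['tool_pos'],s['tool_pos']-[0,0,.0313]):
    p=c['camera_matrix']@(c['R']@np.array(q)+c['t']);print((p/p[2]).round(1))
```

```text
t 5.4 pos [ 0.417  -0.202   0.1979] tilt [-0.e+00  2.e-04 -1.e+00] F [ 0.7 -0.1 -1.6] w 0.4795624824675429 g 61.77040009119082
units [0.54  0.011 0.519]
turn units to vertical [-0.0002 -0.      0.    ]
[326.2 112.4   1. ]
[326. 112.   1.]
[324.  313.2   1. ]
[324.  281.4   1. ]
```

View pics/w4.png

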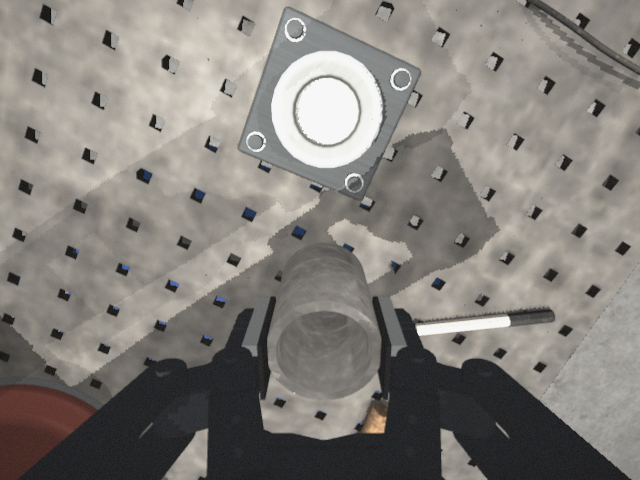

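The wrist view shows the ring mouth centred near (327.5,109.5), the held tube's top rim near (326,351) and its lower edge arc at y≈243. I'll compute the offsets next.

Run:
```python
from h import *
import cv2,pickle
c=pickle.load(open('w4.pkl','rb'));K,R,t=c['camera_matrix'],c['R'],c['t']
im=cv2.imread('pics/w4.png',0)
m=(im>228).astype('uint8');m[200:]=0;m[:,:268]=0;m[:,388:]=0
m=cv2.morphologyEx(m,cv2.MORPH_CLOSE,np.ones((9,9)))
m=cv2.morphologyEx(m,cv2.MORPH_OPEN,np.ones((15,15)))
cs,_=cv2.findContours(m,0,cv2.CHAIN_APPROX_NONE);k=max(cs,key=len);e=cv2.fitEllipse(k);print('collar',e)
def at(u,v,z):
    d=R.T@np.linalg.solve(K,[u,v,1]);o=-R.T@t;return (o+d*(z-o[2])/d[2]).round(4)
print('mouth',at(*e[0],.073),'bolts',at(326.5,107.75,.013),'floor',at(327.5,110,.051))
s=manip.state();p0=s['tool_pos'];T=rot().as_matrix()
a=np.linspace(0,2*np.pi,200)
def circ(dx,z,r=.0215):
    P=p0+dx*T[:,0]+np.c_[r*np.cos(a),r*np.sin(a),0*a]+[0,0,z]
    q=(K@(P@R.T+t).T);q=q[:2]/q[2];return q.min(1).round(1),q.max(1).round(1)
for dx in(-.002,0,.002):print(dx,'bottom',circ(dx,-.0313),'top',circ(dx,.0287))
```

```text
collar ((326.1620178222656, 108.87931823730469), (108.59443664550781, 115.00753021240234), 2.2390973567962646)
mouth [ 0.4951 -0.1732  0.073 ] bolts [ 0.4959 -0.1736  0.013 ] floor [ 0.4947 -0.1745  0.051 ]
-0.002 bottom (array([282.2, 245.8]), array([365.7, 321.2])) top (array([264.9, 307.1]), array([383.3, 406.3]))
0 bottom (array([282.1, 242. ]), array([365.9, 317.9])) top (array([264.6, 301.9]), array([383.6, 402.2]))
0.002 bottom (array([281.9, 238.2]), array([366. , 314.6])) top (array([264.3, 296.7]), array([383.9, 397.9]))
```

>>> send_rows(rows=[{"x": 0.092, "y": 0.002, "z": 0.05, "wx": 0, "wy": 0, "wz": 0, "hand": -1}, {"x": 0.092, "y": 0.002, "z": 0.05, "wx": 0, "wy": 0, "wz": 0, "hand": -1}, {"x": 0.092, "y": 0.002, "z": 0.05, "wx": 0, "wy": 0, "wz": 0, "hand": -1}, {"x": 0.092, "y": 0.002, "z": 0.05, "wx": 0, "wy": 0, "wz": 0, "hand": -1}, {"x": 0.091, "y": 0.002, "z": 0.05, "wx": 0, "wy": 0, "wz": 0, "hand": -1}, {"x": 0.091, "y": 0.001, "z": 0.05, "wx": 0, "wy": 0, "wz": 0, "hand": -1}, {"x": 0, "y": 0, "z": 0.09, "wx": 0, "wy": 0, "wz": 0, "hand": -1}, {"x": 0, "y": 0, "z": 0.09, "wx": 0, "wy": 0, "wz": 0, "hand": -1}, {"x": 0, "y": 0, "z": 0, "wx": 0, "wy": 0, "wz": 0, "hand": -1}, {"x": 0, "y": 0, "z": 0, "wx": 0, "wy": 0, "wz": 0, "hand": -1}])

```text
time: 6.23
tool_pos: [0.4931, -0.1739, 0.1246]
tool_rot: [-0.001, 0.983, 0.185, -0.001]
contact_force: [0.7, -1.3, -1.8]
gripper_width: 0.481
grasp_force: 61.8
```

Run:
```python
from h import *
import cv2
a=grab_frame('top')[215:315,345:475];b=grab_frame('side')[235:375,180:320]
cv2.imwrite('pics/p.png',np.hstack([cv2.resize(a,(400,400*100//130*1)),cv2.resize(b,(307,307))]) if False else np.hstack([cv2.resize(a,(390,300)),cv2.resize(b,(300,300))]))
go([.4945,-.1737,.1043])
```

```text
t 6.3333 pos [ 0.4943 -0.1748  0.1266] tilt [ 7.e-04 -5.e-04 -1.e+00] F [-0.2 -0.5 -1.6] w 0.47773095472417804 g 61.778770944220014
units [ 0.004 -0.006  0.149]
turn units to vertical [ 0.0009 -0.0006  0.    ]
```

View pics/p.png

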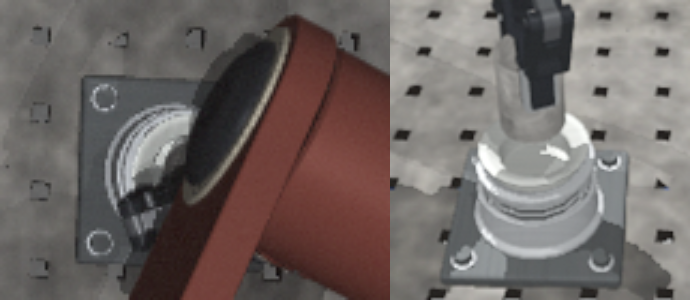

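In the side view the tube hangs over the ring mouth, centred once perspective is allowed for. I'll lower it gently.

>>> send_rows(rows=[{"x": 0.003, "y": -0.004, "z": 0.03, "wx": 0, "wy": 0, "wz": 0, "hand": -1}, {"x": 0, "y": 0, "z": 0.03, "wx": 0, "wy": 0, "wz": 0, "hand": -1}, {"x": 0, "y": 0, "z": 0.03, "wx": 0, "wy": 0, "wz": 0, "hand": -1}, {"x": 0, "y": 0, "z": 0.03, "wx": 0, "wy": 0, "wz": 0, "hand": -1}, {"x": 0, "y": 0, "z": 0.03, "wx": 0, "wy": 0, "wz": 0, "hand": -1}, {"x": 0, "y": 0, "z": 0.03, "wx": 0, "wy": 0, "wz": 0, "hand": -1}, {"x": 0, "y": 0, "z": 0.03, "wx": 0, "wy": 0, "wz": 0, "hand": -1}, {"x": 0, "y": 0, "z": 0, "wx": 0, "wy": 0, "wz": 0, "hand": -1}, {"x": 0, "y": 0, "z": 0, "wx": 0, "wy": 0, "wz": 0, "hand": -1}, {"x": 0, "y": 0, "z": 0, "wx": 0, "wy": 0, "wz": 0, "hand": -1}])

```text
time: 7.17
tool_pos: [0.4946, -0.1741, 0.0946]
tool_rot: [0.0, 0.983, 0.184, 0.0]
contact_force: [-0.2, -0.6, -2.1]
gripper_width: 0.474
grasp_force: 61.8
```

>>> send_rows(rows=[{"x": 0, "y": 0, "z": 0.008, "wx": 0, "wy": 0, "wz": 0, "hand": -1}, {"x": 0, "y": 0, "z": 0.008, "wx": 0, "wy": 0, "wz": 0, "hand": -1}, {"x": 0, "y": 0, "z": 0.008, "wx": 0, "wy": 0, "wz": 0, "hand": -1}, {"x": 0, "y": 0, "z": 0.008, "wx": 0, "wy": 0, "wz": 0, "hand": -1}, {"x": 0, "y": 0, "z": 0.008, "wx": 0, "wy": 0, "wz": 0, "hand": -1}, {"x": 0, "y": 0, "z": 0.008, "wx": 0, "wy": 0, "wz": 0, "hand": -1}, {"x": 0, "y": 0, "z": 0.008, "wx": 0, "wy": 0, "wz": 0, "hand": -1}, {"x": 0, "y": 0, "z": 0.008, "wx": 0, "wy": 0, "wz": 0, "hand": -1}, {"x": 0, "y": 0, "z": 0, "wx": 0, "wy": 0, "wz": 0, "hand": -1}, {"x": 0, "y": 0, "z": 0, "wx": 0, "wy": 0, "wz": 0, "hand": -1}])

```text
time: 8.0
tool_pos: [0.4944, -0.174, 0.0848]
tool_rot: [-0.0, 0.983, 0.184, -0.0]
contact_force: [-0.4, 0.1, -2.0]
gripper_width: 0.479
grasp_force: 61.8
```

>>> send_rows(rows=[{"x": 0, "y": 0, "z": 0.005, "wx": 0, "wy": 0, "wz": 0, "hand": -1}, {"x": 0, "y": 0, "z": 0.005, "wx": 0, "wy": 0, "wz": 0, "hand": -1}, {"x": 0, "y": 0, "z": 0.005, "wx": 0, "wy": 0, "wz": 0, "hand": -1}, {"x": 0, "y": 0, "z": 0.005, "wx": 0, "wy": 0, "wz": 0, "hand": -1}, {"x": 0, "y": 0, "z": 0.005, "wx": 0, "wy": 0, "wz": 0, "hand": -1}, {"x": 0, "y": 0, "z": 0.005, "wx": 0, "wy": 0, "wz": 0, "hand": -1}, {"x": 0, "y": 0, "z": 0, "wx": 0, "wy": 0, "wz": 0, "hand": -1}, {"x": 0, "y": 0, "z": 0, "wx": 0, "wy": 0, "wz": 0, "hand": -1}, {"x": 0, "y": 0, "z": 0, "wx": 0, "wy": 0, "wz": 0, "hand": -1}, {"x": 0, "y": 0, "z": 0, "wx": 0, "wy": 0, "wz": 0, "hand": -1}])

```text
time: 8.83
tool_pos: [0.4945, -0.174, 0.0806]
tool_rot: [0.0, 0.983, 0.184, 0.0]
contact_force: [-1.4, 0.3, 2.3]
gripper_width: 0.475
grasp_force: 62.2
```

Contact is made: vertical force rose by about 4 N near TCP z 0.081. I'll press down.

>>> send_rows(rows=[{"x": 0, "y": 0, "z": 0.009, "wx": 0, "wy": 0, "wz": 0, "hand": -1}, {"x": 0, "y": 0, "z": 0.009, "wx": 0, "wy": 0, "wz": 0, "hand": -1}, {"x": 0, "y": 0, "z": 0.009, "wx": 0, "wy": 0, "wz": 0, "hand": -1}, {"x": 0, "y": 0, "z": 0.009, "wx": 0, "wy": 0, "wz": 0, "hand": -1}, {"x": 0, "y": 0, "z": 0.009, "wx": 0, "wy": 0, "wz": 0, "hand": -1}, {"x": 0, "y": 0, "z": 0.009, "wx": 0, "wy": 0, "wz": 0, "hand": -1}, {"x": 0, "y": 0, "z": 0.009, "wx": 0, "wy": 0, "wz": 0, "hand": -1}, {"x": 0, "y": 0, "z": 0.009, "wx": 0, "wy": 0, "wz": 0, "hand": -1}, {"x": 0, "y": 0, "z": 0, "wx": 0, "wy": 0, "wz": 0, "hand": -1}, {"x": 0, "y": 0, "z": 0, "wx": 0, "wy": 0, "wz": 0, "hand": -1}])

```text
time: 9.67
tool_pos: [0.4946, -0.1741, 0.0702]
tool_rot: [-0.0, 0.983, 0.184, 0.0]
contact_force: [-3.7, 2.1, 7.9]
gripper_width: 0.475
grasp_force: 62.8
```

>>> send_rows(rows=[{"x": -0.003, "y": -0.003, "z": 0.006, "wx": 0, "wy": 0, "wz": 0, "hand": -1}, {"x": 0, "y": 0, "z": 0.006, "wx": 0, "wy": 0, "wz": 0, "hand": -1}, {"x": 0, "y": 0, "z": 0.006, "wx": 0, "wy": 0, "wz": 0, "hand": -1}, {"x": 0, "y": 0, "z": 0.006, "wx": 0, "wy": 0, "wz": 0, "hand": -1}, {"x": 0, "y": 0, "z": 0.006, "wx": 0, "wy": 0, "wz": 0, "hand": -1}, {"x": 0, "y": 0, "z": 0.006, "wx": 0, "wy": 0, "wz": 0, "hand": -1}, {"x": 0, "y": 0, "z": 0, "wx": 0, "wy": 0, "wz": 0, "hand": -1}, {"x": 0, "y": 0, "z": 0, "wx": 0, "wy": 0, "wz": 0, "hand": -1}, {"x": 0, "y": 0, "z": 0, "wx": 0, "wy": 0, "wz": 0, "hand": -1}, {"x": 0, "y": 0, "z": 0, "wx": 0, "wy": 0, "wz": 0, "hand": -1}])

```text
time: 10.5
tool_pos: [0.4947, -0.1741, 0.0672]
tool_rot: [0.0, 0.983, 0.184, 0.0]
contact_force: [-7.6, 4.2, 18.2]
gripper_width: 0.477
grasp_force: 63.9
```

Run:
```python
from h import *
import cv2
b=grab_frame('side')[250:370,170:330]
cv2.imwrite('pics/e.png',cv2.resize(b,(800,600),interpolation=cv2.INTER_CUBIC))
go([.4945,-.1737,.066])
```

```text
t 10.55 pos [ 0.4947 -0.1741  0.0672] tilt [ 6.e-04 -3.e-04 -1.e+00] F [-8.3  4.3 19.2] w 0.4752200116904921 g 63.8578940439038
units [-0.    -0.003  0.008]
turn units to vertical [ 0.0006 -0.0006  0.    ]
```

View pics/e.png

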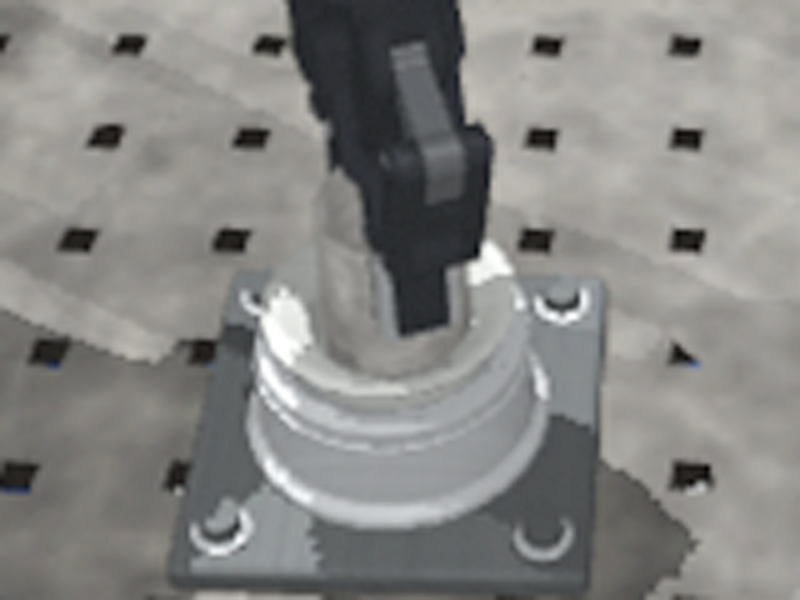

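The side view shows the tube upright in the ring, with the collar closed on the sleeve. The vertical force is about 20 N, above the 12.5 N at the stop. I'll do one short hold to check it stays steady.

>>> send_rows(rows=[{"x": 0, "y": 0, "z": 0, "wx": 0, "wy": 0, "wz": 0, "hand": -1}, {"x": 0, "y": 0, "z": 0, "wx": 0, "wy": 0, "wz": 0, "hand": -1}, {"x": 0, "y": 0, "z": 0, "wx": 0, "wy": 0, "wz": 0, "hand": -1}, {"x": 0, "y": 0, "z": 0, "wx": 0, "wy": 0, "wz": 0, "hand": -1}, {"x": 0, "y": 0, "z": 0, "wx": 0, "wy": 0, "wz": 0, "hand": -1}, {"x": 0, "y": 0, "z": 0, "wx": 0, "wy": 0, "wz": 0, "hand": -1}, {"x": 0, "y": 0, "z": 0, "wx": 0, "wy": 0, "wz": 0, "hand": -1}, {"x": 0, "y": 0, "z": 0, "wx": 0, "wy": 0, "wz": 0, "hand": -1}, {"x": 0, "y": 0, "z": 0, "wx": 0, "wy": 0, "wz": 0, "hand": -1}, {"x": 0, "y": 0, "z": 0, "wx": 0, "wy": 0, "wz": 0, "hand": -1}])

```text
time: 11.38
tool_pos: [0.4947, -0.1741, 0.0672]
tool_rot: [0.0, 0.983, 0.184, 0.0]
contact_force: [-7.7, 5.0, 18.5]
gripper_width: 0.476
grasp_force: 63.9
```

```bash
python3 -c "from plant import job_done; print(job_done())"
```

```text
the job is handed in; nothing more can be done
None
```

The job is handed in at 11.4 s with the gripper still pressing the tube down in the ring: about 20 N, steady, with the collar closed on the sleeve in the last picture, and no verdict was shown.

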